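Zero the coffee grinder and open it a quarter turn

TASK

Zero the coffee grinder: turn the finger bar on its head clockwise until you feel the burrs meet and it resists firmly, but do not force them together, then open it again by a quarter turn. Then gently put the round cap back over the adjuster so that it sits fully down on the head, and leave the other things where they are.

Things in the scene. Friction and masses are not known exactly. Their poses are not given: they have to be found in the camera images.
- grinder: grey electric coffee grinder, 165 x 116 x 181 mm without the adjuster, fixed. Origin: on the worktop under the axis of its round head (radius 51); +x points to the motor column at its back (ends 99 behind the axis), z up. The head's shoulder is at 166; a black neck, radius 42, rises 15 from it, with 24 white scale lines on top, 15 degrees apart.
- bar (a point): centre of the upright aluminium finger bar on the adjuster's disc (disc radius 33), on the axis of the head: 50 long (along this frame's x), 14 thick (y), 30 tall (15 above and below this point), nothing beside it. A black index line lies on the disc at +x. Pinch it across its thickness, from above.
- adjuster: the screw that the bar turns, with the upper burr. Origin: on the axis, inside the head, at the burr's lower face, 63.5 below bar; same axes. Right-hand thread, 4 mm a turn: clockwise from above lowers it and closes the burrs. Drag 0.05 N m; it stays where it is left. It starts 45 to 150 degrees open from where the burrs meet. 24 scale lines are one turn.
- lower_burr: lower burr, hidden in the head on the same axis, does not turn. Origin: its top face, where the upper burr meets it. Its height differs and a reading is off by 1.5 mm (a quarter turn is 1 mm), so where they meet must be felt. From there the torque on the bar rises above that of free turning by 0.1 N m within 5 degrees (firm touch, 10 N between burrs), 0.25 within 10, 0.5 within 15 (50 N: forced).
- shoulder (a point): centre of the head's shoulder, on the axis of the head, 166 above the worktop: where the lower rim of the cap comes to rest.
- cap: black round cap, open below, 95 across and 65 tall, about 120 g, with an aluminium knob on top, 27 across, from 72 to 92 above the rim on a thinner stem. Origin: centre of its lower rim, +z up to the knob. Inside radius 44.7, so 2.7 clear of the neck all round; inside height 56, so it clears the adjuster. At the start it stands on the worktop on its rim.
- moka_pot: stove-top coffee pot, 98 x 155 x 174, on the worktop; to be left alone. Origin: centre of its underside.
- espresso_cup: small white cup with a handle, 62 x 92 x 51, on the worktop; to be left alone. Origin: centre of its underside.
- teaspoon: teaspoon, 130 long, lying on the worktop; to be left alone. Origin: centre of its underside.

How it is judged (in metres and radians):
On the way, in this order (a step that is already met when the one before it is completed fails the run):
1. the burrs are brought firmly together (over 10 N between them) (contact force between adjuster and lower_burr above 10 N), for 0.1 s.
2. the adjuster is opened a quarter turn from where the burrs met, within 22 degrees, and let go (z of adjuster in the frame of lower_burr between 0.00075 and 0.00125 m and contact force between the fingers and adjuster below 0.5 N), for 0.2 s.
At the end, for the whole second after the job is handed in: the adjuster stands a quarter turn (90 degrees, within 22) open from where the burrs meet; the cap stands on the head's shoulder, its rim within 4 mm of it in height, within 6 mm of the axis, upright within 3.4 degrees, at rest and released (z of adjuster in the frame of lower_burr between 0.00075 and 0.00125 m and z of cap in the frame of shoulder between -0.004 and 0.004 m and horizontal distance between cap and shoulder below 0.006 m and angle between cap's own z axis and vertical below 0.06 rad and linear speed of cap below 0.02 m/s and contact force between the fingers and cap below 0.5 N); the robot touches nothing.
It fails at once if the burrs are forced together (over 50 N between them) (contact force between adjuster and lower_burr above 50 N).
It fails at once if the cap is banged down on the grinder (over 60 N) (contact force between cap and grinder above 60 N).
It fails at once if the moka pot, the espresso cup or the teaspoon is moved by more than 30 mm (distance of any of moka_pot, espresso_cup, teaspoon from where it was at the start of the episode above 0.03 m).
It also fails if it takes over 72 s, if anything falls off the work surface, if the arm or the gripper's body presses on something with over 40 N, if the wrist force passes 120 N, or if a joint passes its speed limit or range.

ROBOT

A 7-joint arm with a two-finger parallel gripper is mounted at the origin on a cart in front of the work surface, level with it; the furniture and walls round the work are solid. World frame = base frame: x ahead of the robot, y to its left, z up, the work surface at z = 0. Lengths are in m, angles in degrees, forces in N, time in s.
With the tool pointing down it reaches from about 0.425 to 0.975 m from the base axis. Payload 16.7 kg.
Tool frame: the origin (TCP) lies at the very end of the fingers, on their centre line; the grasp point (between the pads) lies 19 mm behind it (r.grasp_offset is the distance from the TCP to the grasp point, in m); z points along the fingers, y is the line along which they close (so a half turn about z gives the same grasp; the last joint's range is limited). The gripper opens to 85 mm and grips with 20 to 120 N. Pads are 22 mm wide; open, the fingers measure 114 mm over their backs; the gripper's body (76 mm by 85 mm) begins 54 mm behind the grasp point. The pads swing forward as they close: fully open they stand 13 mm farther back than shut.
Start: joints at [-83.279, 24.414, 4.234, 92.017, -1.954, 63.644, -3.845], TCP at [0.178, 0.651, 0.231] pointing down, gripper open.
Joint ranges: [-163.25, 163.25], [-28.42, 122.38], [-70.27, 78.77], [12.13, 141.07], [-58.53, 238.53], [9.26, 117.41], [-156.51, 156.51]. Speed limits (degrees/s): [108.29, 108.29, 136.94, 136.94, 172.46, 172.46, 172.46].

INTERFACE

Orientations are given as [roll, pitch, yaw] about the fixed x, y, z axes, in that order (R = Rz(yaw) Ry(pitch) Rx(roll)).
In Python, from station import r, camrig, ticket, probe_bus gives the robot as it stands (r), with the cameras (camrig), the job (ticket) and the readings (probe_bus).
- The arm moves only by the shell command python3 nudge.py 'ROWS' [FORCE]. ROWS is a JSON list of rows, 1 to 20 of them, each of 5 numbers: the opening from 0.0 (shut) to 1.0 (fully open), then dx, dy, dz in m, then a turn about the tool's z in degrees; each row shifts and turns the commanded pose from where the row before left it, along the tool's axes as they then stand; what a row does not reach is not made up. A row lasts 1/8 s, in which the tool goes at most 0.0625 m and 10.7 degrees, less where a joint would pass 70% of its speed; a pose out of reach is approached as far as the arm can. The fingers move at their own pace and stop on an object; FORCE is the grip in N (left out, the last holds). Time passes only in rows, so rows that do not move let the fingers close. It prints the time, the measured TCP pose, the force, the opening and the grip force at its end.
- probe_bus.state(): the state, without advancing time (a new reading comes with each control period).
- camrig.grab_frame(name): name is "scene" or "top"; returns a dict with "pixels" (400x640x3 uint8, blue, green, red), "z_map" (400x640 float32, m along the optical axis (not along the pixel's ray), 0 where there is no reading), "fov_y" (degrees; the focal length in pixels is half the picture's height over the tangent of half this angle, whatever the lens; pixels are square), "cx", "cy" (the principal point, pixels), "position" and "orientation" of the camera in the world. Camera axes: x right, y up, looking along -z (the intrinsics and any distortion apply to the point x, -y, -z); pixel columns grow to the right and rows downward; lengths in m; the calibration is good to about 2 mm. A picture is of the moment at which its call begins.
- ticket.job_done(): hands the job in; it is judged then, once.
The state is a dict: "t": time; "joint_pos": joint angles; "joint_vel": joint speeds; "joint_torque": joint torques, N m; "ee_pos": TCP position; "tool_rot": TCP orientation; "contact_force": force on the tool from outside, world axes, zero at the start; "wrist_torque": the same for the moment, N m; "grip_width": opening from 0.0 (shut) to 1.0 (fully open); "grip_force": force on a finger pad.
Only numpy, scipy, OpenCV 4.12 (cv2) and the standard library are available. Lean on these libraries where they do the work, as an engineer would, in place of code of your own. Each camera call takes 0.05 s, during which the arm holds its last target. There are 200 camera calls.

## Working session

There is one attempt and no reset: what is moved stays moved. The work goes in short steps, Python scripts to look and compute and a shell command to move; the robot and the scene stay as the last step left them, time stands still between calls to the robot, and variables do not carry over. Pictures are saved under pics/ and viewed, at most 10 in all, crops included, and the job is handed in when it is done.

```bash
ls; mkdir -p pics; cat > h.py <<'E'
import numpy as np, cv2
from station import r, camrig, ticket, probe_bus
from scipy.spatial.transform import Rotation as R
def rot(o):
    return R.from_euler('xyz',o,degrees=True).as_matrix()
def grab(n):
    f=camrig.grab_frame(n); f['f']=200/np.tan(np.radians(f['fov_y']/2)); return f
def ray(f,u,v):
    d=np.array([(u-f['cx'])/f['f'],-(v-f['cy'])/f['f'],-1.0]); return rot(f['orientation'])@d
def onplane(f,u,v,z):
    d=ray(f,u,v);p=np.array(f['position']);return p+d*(z-p[2])/d[2]
def cloud(f):
    v,u=np.mgrid[0:400,0:640]; z=f['z_map']
    P=np.stack([(u-f['cx'])/f['f']*z,-(v-f['cy'])/f['f']*z,-z],-1)
    W=P@rot(f['orientation']).T+np.array(f['position']); W[z==0]=np.nan; return W
E
python3 - <<'E'
from h import *
print(probe_bus.state())
for n in("scene","top"):
    f=grab(n); cv2.imwrite(f'pics/{n}0.png',f['pixels']); print({k:v for k,v in f.items() if k not in('pixels','z_map')}, (f['z_map']>0).mean())
E
```

```text
nudge.py
pics
station.py
{'t': 0.0, 'joint_pos': array([-83.27903234,  24.4499915 ,   4.23166996,  92.05246413,
        -1.95281287,  63.6454371 ,  -3.84584146]), 'joint_vel': array([ 0.05112455, -0.01186731, -0.0241522 ,  0.03972471, -0.0368772 ,
        0.00399733, -0.05510983]), 'joint_torque': array([ 7.48937127e-04, -9.49843812e+01,  3.76132205e+00, -4.63505459e+01,
        1.92103407e-02,  1.02619501e-02,  6.77707226e-05]), 'ee_pos': array([0.17788955, 0.65070078, 0.23060511]), 'tool_rot': array([-1.79924553e+02,  6.60790810e-03,  1.64710325e+02]), 'contact_force': array([-0.14368844, -0.19726166, -0.23757245]), 'wrist_torque': array([-0.00820554, -0.01476437, -0.00117197]), 'grip_force': 0.0, 'grip_width': 1.0004634526294325}
{'fov_y': 54.01509430924394, 'cx': 321.2638251728276, 'cy': 199.3420309824244, 'position': array([0.56413153, 0.59433838, 1.11209752]), 'orientation': array([ 30.72122148,   0.81343037, 170.98102506]), 'f': np.float64(392.39431464544344)} 0.99608203125
{'fov_y': 49.53993693941464, 'cx': 317.54833455242505, 'cy': 188.37623458990055, 'position': array([0.29605319, 0.02776918, 1.18755271]), 'orientation': array([ 11.58597617,   0.11248306, -85.55043184]), 'f': np.float64(433.43616112626404)} 0.99583984375
```

View pics/scene0.png

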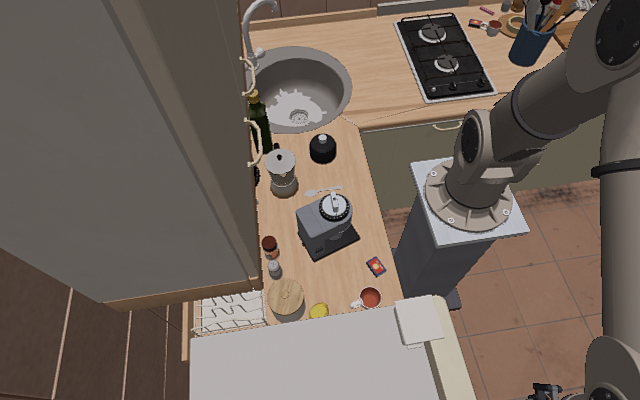

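View pics/top0.png

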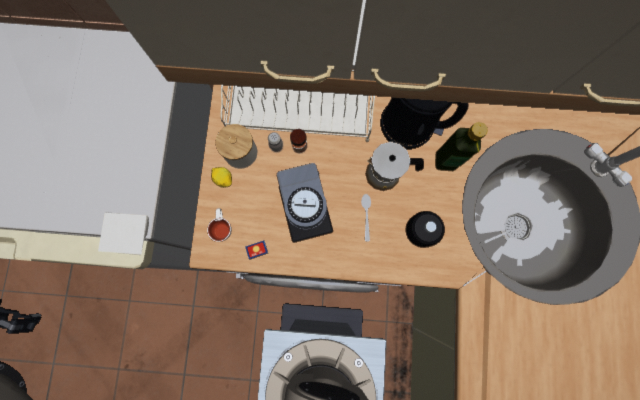

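The top view shows the grinder head at (306,205), the cap at (426,229) with its knob at (431,227), the spoon at (366,215) and the moka pot at (388,165). In the scene view the head is at (335,207) and the cap at (322,149).

```bash
python3 - <<'E'
from h import *
fs={n:grab(n) for n in("scene","top")}
box={'scene':[(310,185,360,230),(300,125,345,170)],'top':[(280,180,335,230),(400,205,450,255)]}
rows=[]
for n,f in fs.items():
    W=cloud(f)
    for i,(a,b,c,d) in enumerate(box[n]):
        P=W[b:d,a:c].reshape(-1,3); z=P[:,2]
        for lo,hi in ([(.155,.172),(.172,.188),(.188,.212),(.212,.24)] if i==0 else [(.055,.068),(.075,.1)]):
            m=(z>lo)&(z<hi)
            if m.sum(): print(n,i,(lo,hi),m.sum(),np.round(np.median(P[m],0),4),np.round((P[m].min(0)+P[m].max(0))/2,4),np.round(np.ptp(P[m],0),4))
    ims=[cv2.resize(f['pixels'][b:d,a:c],(390,295),interpolation=cv2.INTER_CUBIC) for a,b,c,d in box[n]]
    rows.append(np.hstack(ims))
cv2.imwrite('pics/crop1.png',np.vstack(rows))
E
```

```text
scene 0 (0.155, 0.172) 615 [0.4993 0.1032 0.1654] [0.4712 0.0766 0.1635] [0.1248 0.1081 0.0167]
scene 0 (0.172, 0.188) 376 [0.4659 0.0855 0.1811] [0.4596 0.0733 0.1802] [0.0831 0.0819 0.0155]
scene 0 (0.188, 0.212) 206 [0.4645 0.0774 0.1896] [0.4595 0.0733 0.2   ] [0.0626 0.0638 0.024 ]
scene 0 (0.212, 0.24) 87 [0.4596 0.0745 0.2182] [0.4594 0.0721 0.2187] [0.0138 0.051  0.0111]
scene 1 (0.055, 0.068) 338 [ 0.4435 -0.2352  0.0627] [ 0.441  -0.2436  0.0614] [0.0842 0.0868 0.0126]
scene 1 (0.075, 0.1) 58 [ 0.4413 -0.2426  0.0902] [ 0.4416 -0.2469  0.086 ] [0.0247 0.0284 0.0208]
top 0 (0.155, 0.172) 823 [0.4936 0.088  0.1666] [0.4688 0.0801 0.1635] [0.1148 0.1159 0.0167]
top 0 (0.172, 0.188) 458 [0.4562 0.0714 0.1822] [0.4686 0.0792 0.1801] [0.097  0.0954 0.0157]
top 0 (0.188, 0.212) 391 [0.4546 0.0723 0.1903] [0.4619 0.073  0.1994] [0.0648 0.0638 0.0228]
top 0 (0.212, 0.24) 141 [0.4612 0.0715 0.2195] [0.4617 0.0724 0.2181] [0.0145 0.0486 0.0104]
top 1 (0.055, 0.068) 751 [ 0.4403 -0.2402  0.0639] [ 0.4431 -0.2441  0.0616] [0.0876 0.0907 0.0128]
top 1 (0.075, 0.1) 99 [ 0.4425 -0.2446  0.0918] [ 0.4434 -0.245   0.0879] [0.0249 0.0253 0.0212]
```

View pics/crop1.png

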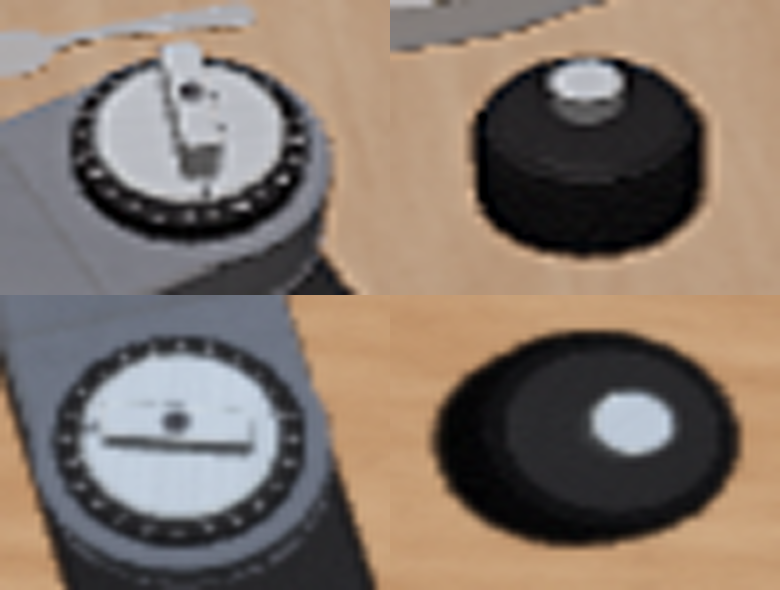

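The crops show the bar lying almost along world y, with its index line at +y (scene crop (207,190), top crop (92,428)). The cap is upright with its knob centred. Next I'll get the bar angle and heights.

```bash
python3 - <<'E'
from h import *
for n,(a,b,c,d),(e,g,h_,i) in (("scene",(310,185,360,230),(300,125,345,170)),("top",(280,180,335,230),(400,205,450,255))):
    f=grab(n);W=cloud(f);P=W[b:d,a:c].reshape(-1,3);Q=P[P[:,2]>.215]
    rc=cv2.minAreaRect((Q[:,:2]*1000).astype(np.float32)); print(n,rc,np.percentile(Q[:,2],[50,95]))
    D=P[(P[:,2]>.186)&(P[:,2]<.198)]; print('disc',np.percentile(D[:,2],[25,50,75]),cv2.minEnclosingCircle((D[:,:2]*1000).astype(np.float32)))
    K=W[g:i,e:h_].reshape(-1,3); t=K[K[:,2]>.086]; print('knob',cv2.minEnclosingCircle((t[:,:2]*1000).astype(np.float32)),np.percentile(t[:,2],[50,95]))
    t=K[(K[:,2]>.05)&(K[:,2]<.07)]; print('cap',cv2.minEnclosingCircle((t[:,:2]*1000).astype(np.float32)))
    m=W[...,2]; print('high', [ (round(float(np.nanmin(W[...,0][(m>zz)&(abs(W[...,1])<.5)&(W[...,0]>.35)])),3)) for zz in (.26,.5)])
print(probe_bus.state()['tool_rot'])
E
python3 nudge.py '[[1,0,0,-0.05,0],[1,0,0,-0.05,0]]' 40
```

```text
scene ((459.1886291503906, 71.90867614746094), (13.718387603759766, 49.43150329589844), 0.14694562554359436) [0.21769156 0.22093412]
disc [0.18750631 0.18861077 0.18991037] ((460.0834045410156, 73.01864624023438), 33.34486389160156)
knob ((442.3614501953125, -246.03846740722656), 13.68310546875) [0.09049653 0.0940774 ]
cap ((441.01171875, -244.44020080566406), 45.60248565673828)
high [0.35, 0.611]
top ((461.8299560546875, 72.44889831542969), (48.731346130371094, 13.930526733398438), 89.88284301757812) [0.21945875 0.22298788]
disc [0.18854924 0.18987066 0.19136982] ((463.6316833496094, 73.9452896118164), 35.437320709228516)
knob ((443.48394775390625, -245.54257202148438), 12.959506034851074) [0.09231103 0.09560685]
cap ((443.5440979003906, -244.55967712402344), 46.8342399597168)
high [0.35, 0.612]
[-1.79973930e+02 -8.26102392e-04  1.64710071e+02]
t: 0.55
ee_pos: [0.1779, 0.6508, 0.3322]
tool_rot: [-179.9, 0.0, 164.7]
contact_force: [-0.3, -0.1, 0.4]
grip_width: 0.998
grip_force: 0.0
```

```bash
python3 nudge.py '[[1,0,0,0,10.67],[1,0,0,0,10.67],[1,0,0,0,10.67],[1,0,0,0,10.67],[1,0,0,0,10.67],[1,0,0,0,10.67],[1,0,0,0,10.67],[1,0,0,0,0]]'
python3 nudge.py '[[1,-0.04,0.02,0,0],[1,-0.04,0.02,0,0],[1,-0.04,0.02,0,0],[1,-0.04,0.02,0,0],[1,-0.04,0.02,0,0],[1,-0.04,0.02,0,0],[1,-0.04,0.02,0,0],[1,-0.04,0.02,0,0],[1,-0.04,0.02,0,0],[1,-0.04,0.02,0,0],[1,-0.04,0.02,0,0],[1,-0.04,0.02,0,0],[1,-0.04,0.02,0,0],[1,-0.04,0.02,0,0],[1,0,0,0,0],[1,0,0,0,0]]'
python3 -c "
from station import r, camrig, ticket, probe_bus;s=probe_bus.state();print(s)"
```

```text
t: 1.55
ee_pos: [0.1777, 0.6511, 0.3312]
tool_rot: [180.0, 0.0, 90.1]
contact_force: [0.3, 0.8, -0.7]
grip_width: 0.996
grip_force: 0.0
t: 3.55
ee_pos: [0.458, 0.0915, 0.3313]
tool_rot: [-180.0, -0.0, 90.2]
contact_force: [-0.5, 0.6, 0.5]
grip_width: 0.999
grip_force: 0.0
{'t': 3.55, 'joint_pos': array([-65.35984612,  -3.45238451,  45.18094373, 111.98874624,
         2.59187479,  70.4629407 , -20.89595449]), 'joint_vel': array([-0.82842218,  0.08617519, -0.70477484,  0.05397994, -0.06735134,
       -0.05778598, -0.96093869]), 'joint_torque': array([ 1.66107539e+00, -2.47459996e+01, -7.19518661e-01, -4.89605141e+01,
        1.69552420e-01,  5.31541446e-03,  2.41025202e-01]), 'ee_pos': array([0.45799204, 0.09149868, 0.33134711]), 'tool_rot': array([-1.79999738e+02, -5.87542004e-03,  9.02022006e+01]), 'contact_force': array([-0.48051555,  0.6266088 ,  0.49154345]), 'wrist_torque': array([ 0.05897551,  0.01218225, -0.01811651]), 'grip_force': 0.0, 'grip_width': 0.9990916252198706}
```

```bash
python3 nudge.py '[[1,-0.0193,0.0025,0,0],[1,0,0,0.04,0],[1,0,0,0.04,0],[1,0,0,0.04,0],[1,0,0,0,0],[1,0,0,0,0]]' 
python3 -c "
from station import r, camrig, ticket, probe_bus;s=probe_bus.state();print(s['ee_pos'],s['tool_rot'],s['wrist_torque'],s['joint_pos'])"
```

```text
t: 4.3
ee_pos: [0.4613, 0.0719, 0.2126]
tool_rot: [180.0, -0.0, 90.1]
contact_force: [0.5, 0.5, 0.7]
grip_width: 1.001
grip_force: 0.0
[0.46127893 0.07191281 0.21259957] [ 1.79953501e+02 -5.27864337e-03  9.00605202e+01] [-0.00425093 -0.0111341  -0.0083474 ] [-61.84592158   6.77753098  49.43504039 121.11237166  -6.30947008
  54.58608624  -8.88710505]
```

Down the last 18 mm, then close.

```bash
python3 nudge.py '[[1,0,-0.0005,0.018,0],[1,0,0,0,0],[0,0,0,0,0],[0,0,0,0,0],[0,0,0,0,0],[0,0,0,0,0],[0,0,0,0,0],[0,0,0,0,0],[0,0,0,0,0]]' 40
python3 -c "
from station import r, camrig, ticket, probe_bus;s=probe_bus.state();print(s['ee_pos'],s['tool_rot'],s['wrist_torque'],s['joint_pos'])"
```

```text
t: 5.42
ee_pos: [0.4608, 0.072, 0.1937]
tool_rot: [179.9, -0.0, 90.0]
contact_force: [3.6, -0.2, 5.7]
grip_width: 0.157
grip_force: 44.0
[0.46078516 0.07196086 0.19366063] [ 1.79936640e+02 -1.13555384e-02  9.00183361e+01] [-0.08267305 -0.80489325  0.02921436] [-60.84009877   8.84060211  49.13994614 122.3464934   -8.46987088
  52.08375975  -6.79995184]
```

```bash
cat > s.py <<'E'
from station import r, camrig, ticket, probe_bus
s=probe_bus.state();print(s['tool_rot'].round(2),'F',s['contact_force'].round(2),'T',s['wrist_torque'].round(3),'j7',s['joint_pos'][6].round(1),s['ee_pos'].round(4),s['grip_width'])
E
python3 nudge.py '[[0,0,0,0.0001,6],[0,0,0,0.0001,6]]' ; python3 s.py; python3 nudge.py '[[0,0,0,0.0001,6],[0,0,0,0.0001,6],[0,0,0,0.0001,6],[0,0,0,0.0001,6]]' ; python3 s.py;python3 nudge.py '[[0,0,0,0,0],[0,0,0,0,0]]';python3 s.py
```

```text
t: 5.68
ee_pos: [0.4608, 0.072, 0.1935]
tool_rot: [179.9, -0.0, 77.8]
contact_force: [3.5, 0.2, 7.8]
grip_width: 0.156
grip_force: 44.2
[ 1.7994e+02 -3.0000e-02  7.7820e+01] F [3.55 0.16 7.78] T [ 0.007 -0.525  0.01 ] j7 -18.3 [0.4608 0.072  0.1935] 0.15606154431013766
t: 6.18
ee_pos: [0.4608, 0.072, 0.1932]
tool_rot: [180.0, -0.1, 53.8]
contact_force: [1.6, 0.1, 12.5]
grip_width: 0.155
grip_force: 44.8
[ 1.7997e+02 -5.0000e-02  5.3820e+01] F [ 1.65  0.13 12.54] T [ 0.016 -0.249  0.062] j7 -40.5 [0.4608 0.072  0.1932] 0.1550583869612228
t: 6.42
ee_pos: [0.4608, 0.072, 0.1932]
tool_rot: [180.0, -0.0, 54.0]
contact_force: [1.9, -0.4, 11.0]
grip_width: 0.157
grip_force: 44.9
[ 1.7997e+02 -5.0000e-02  5.4010e+01] F [ 1.93 -0.36 10.95] T [ 0.045 -0.247 -0.059] j7 -40.3 [0.4608 0.072  0.1932] 0.15729152369795604
```

```bash
cat > s.py <<'E'
from station import r, camrig, ticket, probe_bus
import numpy as np
S=[]
for i in range(3):
    S.append(probe_bus.state()); camrig.grab_frame('top')
s=probe_bus.state();S.append(s);T=[x['wrist_torque'][2] for x in S]
print('yaw',s['tool_rot'].round(2),'Fz',s['contact_force'].round(1),'T',np.round(T,3),'j7',s['joint_pos'][6].round(1),s['ee_pos'].round(4))
E
for i in 1 2 3; do python3 nudge.py '[[0,0,0,0,3]]' >/dev/null; python3 s.py; done
```

```text
yaw [ 1.7997e+02 -5.0000e-02  5.0990e+01] Fz [ 2.3 -0.4 10.1] T [ 0.055 -0.033 -0.027 -0.078] j7 -43.1 [0.4608 0.072  0.1932]
yaw [ 1.7998e+02 -5.0000e-02  4.7990e+01] Fz [ 2.4 -0.2  8.8] T [ 0.046 -0.027 -0.067 -0.056] j7 -45.8 [0.4607 0.072  0.1931]
yaw [ 1.7997e+02 -5.0000e-02  4.4990e+01] Fz [ 1.5 -0.2  9.3] T [ 0.012 -0.069 -0.051 -0.034] j7 -48.5 [0.4608 0.072  0.1931]
```

```bash
cat > s.py <<'E'
from station import r, camrig, ticket, probe_bus
import sys
a=probe_bus.state(); camrig.grab_frame('top'); s=probe_bus.state(); T=[x['wrist_torque'][2] for x in (a,s)]
print('yaw %.2f Fz %.1f T %.3f %.3f j7 %.1f z %.4f'%(s['tool_rot'][2],s['contact_force'][2],*T,s['joint_pos'][6],s['ee_pos'][2]))
sys.exit(T[0]>.13 or T[1]>.06)
E
N="python3 nudge.py"; q(){ "$@" >/dev/null; python3 s.py; }
q python3 nudge.py '[[0,0,0,0,3]]' && q python3 nudge.py '[[0,0,0,0,3]]' && q python3 nudge.py '[[0,0,0,0,3]]' && q python3 nudge.py '[[0,0,0,0,3]]' && q python3 nudge.py '[[0,0,0,0.0001,3]]' && q python3 nudge.py '[[0,0,0,0,3]]' && q python3 nudge.py '[[0,0,0,0,3]]' && q python3 nudge.py '[[0,0,0,0.0001,3]]' && q python3 nudge.py '[[0,0,0,0,3]]' && q python3 nudge.py '[[0,0,0,0,3]]'
```

```text
yaw 41.77 Fz 8.2 T 0.048 -0.054 j7 -51.4 z 0.1931False
```

```bash
sed -i 's/sys.exit(\(.*\))$/sys.exit(int(\1))/' s.py
q(){ "$@" >/dev/null; python3 s.py; }
q python3 nudge.py '[[0,0,0,0,3]]' && q python3 nudge.py '[[0,0,0,0,3]]' && q python3 nudge.py '[[0,0,0,0,3]]' && q python3 nudge.py '[[0,0,0,0,3]]' && q python3 nudge.py '[[0,0,0,0.0001,3]]' && q python3 nudge.py '[[0,0,0,0,3]]' && q python3 nudge.py '[[0,0,0,0,3]]' && q python3 nudge.py '[[0,0,0,0.0001,3]]' && q python3 nudge.py '[[0,0,0,0,3]]' && q python3 nudge.py '[[0,0,0,0,3]]'
```

```text
yaw 38.77 Fz 7.8 T 0.016 -0.035 j7 -54.1 z 0.1931
yaw 35.76 Fz 6.8 T 0.028 -0.086 j7 -56.8 z 0.1930
yaw 32.76 Fz 6.8 T 0.068 -0.011 j7 -59.4 z 0.1930
yaw 29.78 Fz 5.3 T 0.040 0.005 j7 -62.0 z 0.1930
yaw 26.80 Fz 7.9 T 0.051 0.044 j7 -64.6 z 0.1929
yaw 23.79 Fz 6.3 T 0.073 -0.044 j7 -67.2 z 0.1929
yaw 20.80 Fz 6.2 T 0.019 -0.026 j7 -69.7 z 0.1929
yaw 17.81 Fz 8.5 T 0.053 0.025 j7 -72.2 z 0.1928
yaw 14.81 Fz 6.7 T 0.054 -0.077 j7 -74.7 z 0.1928
yaw 11.80 Fz 6.3 T 0.073 -0.043 j7 -77.2 z 0.1928
```

```bash
q(){ "$@" >/dev/null; python3 s.py; }
q python3 nudge.py '[[0,0,0,0,3]]' && q python3 nudge.py '[[0,0,0,0.0001,3]]' && q python3 nudge.py '[[0,0,0,0,3]]' && q python3 nudge.py '[[0,0,0,0,3]]' && q python3 nudge.py '[[0,0,0,0,3]]' && q python3 nudge.py '[[0,0,0,0.0001,3]]' && q python3 nudge.py '[[0,0,0,0,3]]' && q python3 nudge.py '[[0,0,0,0.0001,3]]' && q python3 nudge.py '[[0,0,0,0,3]]' && q python3 nudge.py '[[0,0,0,0,3]]' && q python3 nudge.py '[[0,0,0,0.0001,3]]' && q python3 nudge.py '[[0,0,0,0,3]]'
```

```text
yaw 8.82 Fz 6.6 T 0.018 -0.038 j7 -79.6 z 0.1927
yaw 5.84 Fz 8.2 T 0.057 0.001 j7 -82.0 z 0.1927
yaw 2.84 Fz 6.2 T 0.073 -0.101 j7 -84.4 z 0.1927
yaw -0.15 Fz 5.3 T 0.055 -0.031 j7 -86.7 z 0.1927
yaw -3.15 Fz 5.8 T 0.031 -0.019 j7 -89.1 z 0.1926
yaw -6.15 Fz 7.9 T 0.058 0.019 j7 -91.3 z 0.1926
yaw -9.15 Fz 6.5 T 0.077 -0.030 j7 -93.6 z 0.1926
yaw -12.14 Fz 8.0 T -0.025 -0.045 j7 -95.9 z 0.1925
yaw -15.14 Fz 7.5 T 0.048 -0.056 j7 -98.3 z 0.1925
yaw -18.14 Fz 6.4 T 0.085 -0.041 j7 -100.6 z 0.1925
yaw -21.14 Fz 9.2 T 0.061 -0.018 j7 -103.0 z 0.1924
yaw -24.14 Fz 7.0 T 0.065 -0.064 j7 -105.5 z 0.1924
```

```bash
q(){ "$@" >/dev/null; python3 s.py; }
q python3 nudge.py '[[0,0,0,0,3]]' && q python3 nudge.py '[[0,0,0,0.0001,3]]' && q python3 nudge.py '[[0,0,0,0,3]]' && q python3 nudge.py '[[0,0,0,0,3]]' && q python3 nudge.py '[[0,0,0,0,3]]' && q python3 nudge.py '[[0,0,0,0.0001,3]]' && q python3 nudge.py '[[0,0,0,0,3]]' && q python3 nudge.py '[[0,0,0,0.0001,3]]' && q python3 nudge.py '[[0,0,0,0,3]]' && q python3 nudge.py '[[0,0,0,0,3]]' && q python3 nudge.py '[[0,0,0,0.0001,3]]' && q python3 nudge.py '[[0,0,0,0,3]]'
```

```text
yaw -27.14 Fz 6.3 T 0.058 -0.039 j7 -108.0 z 0.1923
yaw -30.14 Fz 8.5 T 0.053 -0.053 j7 -110.6 z 0.1923
yaw -33.14 Fz 6.5 T 0.106 0.066 j7 -113.2 z 0.1923
```

```bash
python3 nudge.py '[[0,0,0,0,2]]' >/dev/null; python3 s.py
```

```text
yaw -35.05 Fz 5.8 T 0.139 0.119 j7 -114.9 z 0.1923
```

```bash
python3 nudge.py '[[0,0,0,0,0]]' >/dev/null; python3 s.py
```

```text
yaw -34.89 Fz 5.1 T 0.013 0.079 j7 -114.8 z 0.1923
```

```bash
python3 nudge.py '[[0,0,0,0,2]]' >/dev/null; python3 s.py;  python3 s.py
```

```text
yaw -37.04 Fz 3.8 T 0.254 0.215 j7 -116.7 z 0.1923
yaw -36.93 Fz 4.5 T 0.215 0.150 j7 -116.6 z 0.1923
```

Contact began at yaw ≈ −30.5 and is now firm, about 0.2 N·m above free turning. Next, open to yaw ≈ +59.5.

```bash
python3 nudge.py '[[0,0,0,-0.0001,-8],[0,0,0,-0.0001,-8],[0,0,0,-0.0001,-8],[0,0,0,-0.0001,-8],[0,0,0,-0.0001,-8],[0,0,0,-0.0001,-8],[0,0,0,-0.0001,-8],[0,0,0,-0.0001,-8],[0,0,0,-0.0001,-8],[0,0,0,-0.0001,-8],[0,0,0,-0.0001,-8],[0,0,0,0,-8.5],[0,0,0,0,0]]' ; python3 s.py
```

```text
t: 14.0
ee_pos: [0.4607, 0.072, 0.1934]
tool_rot: [180.0, -0.0, 59.7]
contact_force: [6.0, 1.4, 2.2]
grip_width: 0.152
grip_force: 43.5
yaw 59.63 Fz 2.4 T 0.043 0.061 j7 -36.3 z 0.1933
```

```bash
python3 nudge.py '[[1,0,0,0,0],[1,0,0,0,0],[1,0,0,0,0],[1,0,0,0,0],[1,0,0,0,0],[1,0,0,0,0],[1,0,0,-0.05,0],[1,0,0,-0.05,0],[1,0,0,0,-10.1],[1,0,0,0,-10.1],[1,0,0,0,-10.1],[1,0,0,0,0]]' ; python3 s.py
python3 - <<'E'
from h import *
f=grab('scene');P=cloud(f)[185:230,310:360].reshape(-1,3);Q=P[(P[:,2]>.213)&(P[:,2]<.226)]
print(len(Q),cv2.minAreaRect((Q[:,:2]*1000).astype(np.float32)))
cv2.imwrite('pics/scene2.png',f['pixels'])
E
```

```text
t: 15.55
ee_pos: [0.4601, 0.0719, 0.2931]
tool_rot: [-180.0, -0.0, 89.8]
contact_force: [-0.0, 0.7, -0.6]
grip_width: 1.002
grip_force: 0.0
yaw 89.59 Fz -0.3 T -0.019 0.033 j7 -17.5 z 0.2931
89 ((459.8719482421875, 72.48379516601562), (48.0731315612793, 13.89346694946289), 59.003196716308594)
```

```bash
python3 nudge.py '[[1,-0.05,-0.0028,0,0],[1,-0.05,-0.0028,0,0],[1,-0.05,-0.0028,0,0],[1,-0.05,-0.0028,0,0],[1,-0.05,-0.0028,0,0],[1,-0.05,-0.0028,0,0],[1,-0.018,0,0,0],[1,0,0,0.05,0],[1,0,0,0.05,0],[1,0,0,0.06,0],[1,0,0,0,0],[1,0,0,0,0]]' ; python3 s.py
```

```text
t: 17.15
ee_pos: [0.4433, -0.2365, 0.1357]
tool_rot: [180.0, 0.0, 89.7]
contact_force: [-0.0, 0.2, 1.2]
grip_width: 0.998
grip_force: 0.0
yaw 89.72 Fz -0.4 T -0.015 -0.042 j7 49.3 z 0.1360
```

```bash
python3 nudge.py '[[1,-0.0093,-0.0004,0,0],[1,0,0,0.04,0],[1,0,0,0.026,0],[1,0,0,0,0],[1,0,0,0,0]]' ; python3 s.py
```

```text
t: 17.82
ee_pos: [0.4429, -0.2456, 0.0693]
tool_rot: [179.9, 0.0, 89.8]
contact_force: [0.2, -0.7, -0.9]
grip_width: 1.003
grip_force: 0.0
yaw 89.79 Fz -0.7 T 0.048 -0.017 j7 56.4 z 0.0693
```

Close on the knob and lift a little.

```bash
python3 nudge.py '[[0,0,0,0,0],[0,0,0,0,0],[0,0,0,0,0],[0,0,0,0,0],[0,0,0,0,0],[0,0,0,0,0],[0,0,0,0,0],[0,0,0,0,0]]' 50; python3 s.py; python3 nudge.py '[[0,0,0,-0.05,0],[0,0,0,-0.06,0],[0,0,0,-0.06,0],[0,0,0,-0.06,0],[0,0,0,0,0],[0,0,0,0,0]]'; python3 s.py
python3 - <<'E'
from h import *
ims=[]
for n in('scene','top'):
    f=grab(n); W=cloud(f); P=W.reshape(-1,3)
    ee=probe_bus.state()['ee_pos']; z0=ee[2]
    m=(abs(P[:,0]-ee[0])<.06)&(abs(P[:,1]-ee[1])<.06)&(P[:,2]<z0-.003)&(P[:,2]>z0-.09)
    Q=P[m]; print(n,ee,len(Q),np.percentile(Q,[1,50,99],axis=0).round(4).tolist()) if m.sum() else 0
    ims.append(f['pixels'])
cv2.imwrite('pics/lift.png',np.hstack([ims[0][60:260,200:480],ims[1][100:300,300:580]]))
E
```

```text
t: 18.88
ee_pos: [0.4424, -0.245, 0.068]
tool_rot: [-180.0, -0.0, 89.8]
contact_force: [1.8, 0.0, 5.6]
grip_width: 0.296
grip_force: 49.1
yaw 89.79 Fz 4.8 T -0.017 -0.019 j7 56.4 z 0.0680
t: 19.68
ee_pos: [0.4421, -0.2443, 0.2971]
tool_rot: [-179.9, -0.1, 89.8]
contact_force: [-0.3, 0.1, -1.4]
grip_width: 0.297
grip_force: 49.9
yaw 89.81 Fz -2.0 T 0.026 0.035 j7 35.8 z 0.2968
scene [ 0.4416266  -0.2447052   0.29666452] 739 [[0.3963, -0.2658, 0.2299], [0.4456, -0.2135, 0.2776], [0.4867, -0.1979, 0.2934]]
top [ 0.44159915 -0.24490398  0.29672634] 720 [[0.3981, -0.246, 0.2319], [0.4362, -0.2139, 0.2851], [0.4864, -0.1986, 0.2936]]
```

View pics/lift.png

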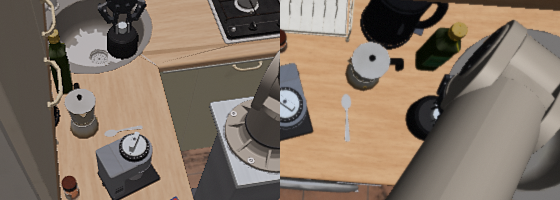

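The cap hangs upright in the gripper (left image (122,40)), and its rim measures TCP z − 0.068. Next, carry it over the head.

```bash
python3 nudge.py '[[0,0,0,-0.03,0],[0,0.035,0.0023,0,0],[0,0.035,0.0023,0,0],[0,0.035,0.0023,0,0],[0,0.035,0.0023,0,0],[0,0.035,0.0023,0,0],[0,0.035,0.0023,0,0],[0,0.035,0.0023,0,0],[0,0.035,0.0023,0,0],[0,0.037,0,0,0],[0,0,0,0,0],[0,0,0,0,0],[0,0,0,0,0]]'; python3 s.py
```

```text
t: 21.45
ee_pos: [0.4619, 0.0708, 0.3276]
tool_rot: [-179.9, -0.0, 89.7]
contact_force: [-0.9, -0.7, -1.4]
grip_width: 0.297
grip_force: 49.9
yaw 89.70 Fz -0.9 T 0.051 0.015 j7 -19.1 z 0.3278
```

```bash
python3 nudge.py '[[0,0.0013,-0.0011,0,0],[0,0,0,0.03,0],[0,0,0,0,0],[0,0,0,0,0]]'; python3 - <<'E'
from h import *
ims=[]
for n in('scene','top'):
    f=grab(n); W=cloud(f); P=W.reshape(-1,3)
    ee=probe_bus.state()['ee_pos']; z0=ee[2]-.068
    m=(abs(P[:,0]-ee[0])<.06)&(abs(P[:,1]-ee[1])<.06)&(P[:,2]<z0+.062)&(P[:,2]>z0+.005)
    Q=P[m]; print(n,ee,len(Q))
    if len(Q)>50:
        from scipy.optimize import least_squares
        s=least_squares(lambda c:np.hypot(Q[:,0]-c[0],Q[:,1]-c[1])-.0475,ee[:2],loss='soft_l1',f_scale=.002); print(s.x.round(4),np.median(abs(s.fun)).round(4))
    a,b=(270,120) if n=='scene' else (220,110)
    ims.append(cv2.resize(f['pixels'][b:b+150,a:a+150],(390,390)))
cv2.imwrite('pics/over.png',np.hstack(ims))
E
```

```text
t: 22.0
ee_pos: [0.4611, 0.0732, 0.2987]
tool_rot: [-180.0, -0.0, 89.8]
contact_force: [-0.0, -0.1, -1.2]
grip_width: 0.298
grip_force: 49.9
scene [0.46122516 0.07328045 0.29883465] 661
[0.4599 0.0684] 0.0018
top [0.46125109 0.07332199 0.29880658] 0
```

View pics/over.png

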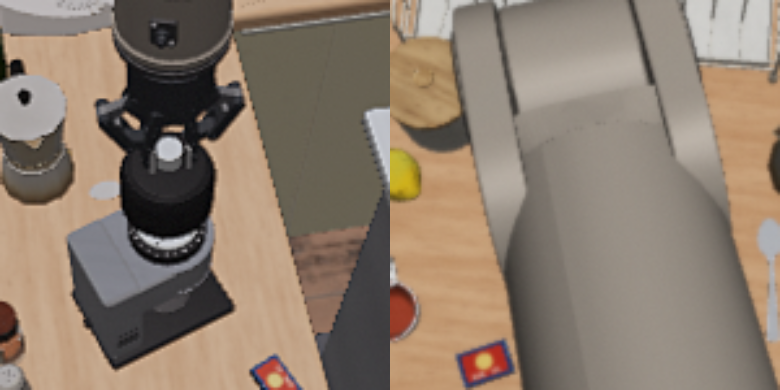

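The cap sits centred over the neck in the scene view, at column 168 for both. I'll do one tighter fit of its side wall.

```bash
python3 - <<'E'
from h import *
from scipy.optimize import least_squares
f=grab('scene'); P=cloud(f).reshape(-1,3); ee=probe_bus.state()['ee_pos']
def fit(lo,hi,rad,c0):
    m=(np.hypot(P[:,0]-c0[0],P[:,1]-c0[1])<.06)&(P[:,2]>lo)&(P[:,2]<hi); Q=P[m]
    s=least_squares(lambda c:np.hypot(Q[:,0]-c[0],Q[:,1]-c[1])-rad,c0,loss='soft_l1',f_scale=.001); print(len(Q),s.x.round(4),np.median(abs(s.fun)).round(4),Q.min(0).round(4),Q.max(0).round(4))
z0=ee[2]-.068; print(ee)
fit(z0+.01,z0+.045,.0475,ee[:2]); fit(z0+.02,z0+.035,.0475,ee[:2])
fit(.145,.160,.051,ee[:2]); fit(.169,.178,.042,ee[:2])
E
```

```text
[0.46119421 0.07332975 0.29869767]
258 [0.4601 0.0702] 0.0005 [0.4161 0.0715 0.2408] [0.5076 0.1208 0.2756]
103 [0.4603 0.0704] 0.0004 [0.417  0.0728 0.2507] [0.5074 0.1208 0.2654]
53 [0.4661 0.0754] 0.0016 [0.4154 0.0397 0.1451] [0.5019 0.131  0.16  ]
68 [0.4591 0.0706] 0.0008 [0.4179 0.0632 0.1691] [0.5062 0.1153 0.178 ]
```

```bash
python3 nudge.py '[[0,0.0005,-0.0006,0.02,0],[0,0,0,0.02,0],[0,0,0,0.005,0],[0,0,0,0,0]]'; python3 s.py;  python3 nudge.py '[[0,0,0,0.002,0],[0,0,0,0.002,0],[0,0,0,0.002,0],[0,0,0,0,0]]'; python3 s.py
```

```text
t: 22.65
ee_pos: [0.4604, 0.0737, 0.2534]
tool_rot: [-180.0, -0.0, 89.8]
contact_force: [-0.3, 0.2, -0.3]
grip_width: 0.295
grip_force: 49.9
yaw 89.78 Fz -0.4 T -0.027 -0.010 j7 -13.5 z 0.2536
t: 23.2
ee_pos: [0.4601, 0.0737, 0.2468]
tool_rot: [-179.9, -0.0, 89.8]
contact_force: [-0.1, -0.7, -1.2]
grip_width: 0.297
grip_force: 49.9
yaw 89.78 Fz -1.8 T -0.004 -0.067 j7 -12.8 z 0.2469
```

```bash
python3 nudge.py '[[0,0,0,0.002,0],[0,0,0,0.002,0],[0,0,0,0,0]]'; python3 s.py;  python3 nudge.py '[[0,0,0,0.002,0],[0,0,0,0.002,0],[0,0,0,0.002,0],[0,0,0,0,0]]'|grep -E 'ee|for'; python3 s.py
```

```text
t: 23.62
ee_pos: [0.4601, 0.0737, 0.2427]
tool_rot: [-179.9, -0.0, 89.8]
contact_force: [0.3, 0.7, -1.8]
grip_width: 0.292
grip_force: 49.9
yaw 89.79 Fz -0.9 T 0.007 -0.025 j7 -12.3 z 0.2428
ee_pos: [0.4601, 0.0737, 0.2367]
contact_force: [0.0, -0.2, -2.3]
grip_force: 49.9
yaw 89.79 Fz -1.1 T 0.024 0.012 j7 -11.6 z 0.2368
```

The rim is inside and past the neck's top with no contact. Lower the last 3 mm by feel.

```bash
python3 nudge.py '[[0,0,0,0.001,0],[0,0,0,0.001,0],[0,0,0,0,0]]'|grep -E 'ee|for'; python3 nudge.py '[[0,0,0,0.0005,0],[0,0,0,0,0]]'|grep -E 'ee|for';python3 nudge.py '[[0,0,0,0.0005,0],[0,0,0,0,0]]'|grep -E 'ee|for'
```

```text
ee_pos: [0.4601, 0.0737, 0.2348]
contact_force: [-0.6, -0.5, -1.7]
grip_force: 49.9
ee_pos: [0.4602, 0.0737, 0.2344]
contact_force: [0.6, 0.4, -1.6]
grip_force: 49.9
ee_pos: [0.4604, 0.0738, 0.234]
contact_force: [0.5, 0.2, 2.2]
grip_force: 50.2
```

```bash
python3 nudge.py '[[0.6,0,0,0,0],[1,0,0,0,0],[1,0,0,0,0],[1,0,0,0,0],[1,0,0,0,0],[1,0,0,0,0],[1,0,0,-0.03,0],[1,0,0,-0.05,0],[1,0,0,-0.05,0],[1,-0.05,0,0,0],[1,-0.05,0,0,0],[1,-0.05,0,0,0],[1,-0.05,0,0,0],[1,-0.05,0,0,0],[1,0,0,0,0],[1,0,0,0,0]]'; python3 - <<'E'
from h import *
ims=[]
for n in('scene','top'):
    f=grab(n); P=cloud(f).reshape(-1,3)
    m=np.hypot(P[:,0]-.46,P[:,1]-.073)<.06; Q=P[m]
    k=Q[(Q[:,2]>.252)&(Q[:,2]<.265)]; t=Q[(Q[:,2]>.22)&(Q[:,2]<.236)]
    print(n,'knob',cv2.minEnclosingCircle((k[:,:2]*1000).astype(np.float32)),np.median(k[:,2]),'top',np.median(t[:,2]),cv2.minEnclosingCircle((t[:,:2]*1000).astype(np.float32)))
    t=t[np.hypot(t[:,0]-.46,t[:,1]-.073)<.038]; t=t[t[:,2]>.226]; c=np.linalg.lstsq(np.c_[t[:,:2]-t[:,:2].mean(0),np.ones(len(t))],t[:,2],rcond=None)[0]; print('slope',c)
    a,b=(270,120) if n=='scene' else (230,130)
    ims.append(cv2.resize(f['pixels'][b:b+150,a:a+150],(390,390)))
cv2.imwrite('pics/end.png',np.hstack(ims))
E
```

```text
t: 27.1
ee_pos: [0.4594, -0.1757, 0.3638]
tool_rot: [-180.0, -0.0, 89.8]
contact_force: [0.6, -0.3, 0.1]
grip_width: 0.999
grip_force: 0.0
scene knob ((460.4333190917969, 71.8254165649414), 13.740704536437988) 0.25736592692831606 top 0.22873063425985063 ((459.25567626953125, 72.82350158691406), 44.409175872802734)
slope [ 0.00456229 -0.01061489  0.22946029]
top knob ((461.6060485839844, 72.49993896484375), 13.221512794494629) 0.2582707121991671 top 0.2300285850316669 ((461.5843811035156, 72.68498229980469), 44.8138427734375)
slope [0.0044854  0.00420442 0.23082575]
```

View pics/end.png

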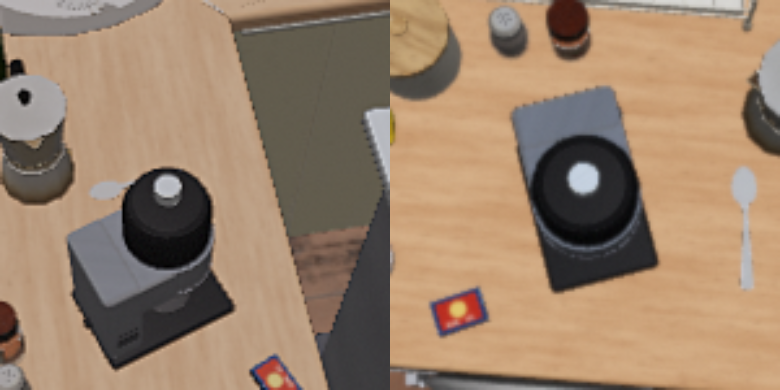

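The cap sits level and centred on the head (left image (167,215), right image (585,190)). Its knob is at 0.258 and its top at 0.230, which puts the rim at 0.166. The other things are where they were.

```bash
python3 -c "
from station import r, camrig, ticket, probe_bus; print(ticket.job_done())"
```

```text
the job is handed in; nothing more can be done
None
```

The job is handed in with no verdict returned: I felt the burrs meet firmly (about 0.2 N·m above free turning) and opened the bar about 90° from there, and the cap sits level and fully down on the head, with the other things left alone.

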